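# Reverse a row of candles onto the second rack

### The job

Move the four small candles from the wooden rack to the grey rack in reverse order, counting from the red knob at the end of each rack: the candle that stood nearest the knob on the wooden rack goes into the slot farthest from the knob on the grey rack, and so on along the row. Keep each candle upright as you carry it, and leave it standing flat in the middle of its slot.

Things in the scene. Friction and masses are not known exactly. Their poses are not given: they have to be found in the camera images.
- wooden_rack: pale wooden rack, full at the start; fixed; board 80 mm wide (x); 4 slots in a row along y, at y = -84, -28, 28, 84 mm. Origin: mid row, on the bench top. Flat slot floors at z = 16 mm. Bars 4 mm thick, 6 mm high part the slots (52 mm clear); long sides open. Board spans y = -116 to 142; at its +y end (y = 127) a red knob 20 mm wide, 12 mm tall. Any yaw, left or right of the other rack
- grey_rack: grey plastic rack with metal bars, empty at the start; fixed; board 80 mm wide (x); 4 slots in a row along y, at y = -84, -28, 28, 84 mm. Origin: mid row, on the bench top. Flat slot floors at z = 16 mm. Bars 4 mm thick, 6 mm high part the slots (52 mm clear); long sides open. Board spans y = -116 to 142; at its +y end (y = 127) a red knob 20 mm wide, 12 mm tall. Any yaw, left or right of the other rack
- candle_red: candle: dark red wax in a white screw cap with a short wick; round and upright, 38 mm across, 14 mm high, about 20 g, loose; origin at the centre of its underside, z up; grip by the ribbed rim, fingers on the rack's open long sides. Starts in any slot of the wooden rack, within 5 mm of its middle. Caps lying off the rack are not part of the job
- candle_yellow: candle: yellow wax in a white screw cap with a short wick; round and upright, 38 mm across, 15 mm high, about 20 g, loose; origin at the centre of its underside, z up; grip by the ribbed rim, fingers on the rack's open long sides. Starts in any slot of the wooden rack, within 5 mm of its middle. Caps lying off the rack are not part of the job
- candle_green: candle: green wax in a white screw cap with a short wick; round and upright, 38 mm across, 15 mm high, about 20 g, loose; origin at the centre of its underside, z up; grip by the ribbed rim, fingers on the rack's open long sides. Starts in any slot of the wooden rack, within 5 mm of its middle. Caps lying off the rack are not part of the job
- candle_white: candle: white wax in a blue screw cap with a short wick; round and upright, 38 mm across, 14 mm high, about 20 g, loose; origin at the centre of its underside, z up; grip by the ribbed rim, fingers on the rack's open long sides. Starts in any slot of the wooden rack, within 5 mm of its middle. Caps lying off the rack are not part of the job
- tag_red: red flat tag (12 x 26 mm) fixed on the wooden rack's board beside the slot where candle_red starts, at x = -32 mm of the rack, its top 2 mm above the slot floor; it stays there and so shows where that candle stood; origin at its centre, at the height of the slot floor
- tag_yellow: yellow flat tag (12 x 26 mm) fixed on the wooden rack's board beside the slot where candle_yellow starts, at x = -32 mm of the rack, its top 2 mm above the slot floor; it stays there and so shows where that candle stood; origin at its centre, at the height of the slot floor
- tag_green: green flat tag (12 x 26 mm) fixed on the wooden rack's board beside the slot where candle_green starts, at x = -32 mm of the rack, its top 2 mm above the slot floor; it stays there and so shows where that candle stood; origin at its centre, at the height of the slot floor
- tag_white: white flat tag (12 x 26 mm) fixed on the wooden rack's board beside the slot where candle_white starts, at x = -32 mm of the rack, its top 2 mm above the slot floor; it stays there and so shows where that candle stood; origin at its centre, at the height of the slot floor

How it is judged:
By the outcome, as a careful person would: the job done as asked, in the order asked, and still so for the second after the job is handed in, with the robot touching nothing.
It also fails if it takes over 125 s, if anything falls off the work surface, if the arm or the gripper's body presses on something with over 40 N, if the wrist force passes 120 N, or if a joint passes its speed limit or range.

### The arm

A 6-joint arm with a two-finger parallel gripper is mounted at the origin on a cart in front of the work surface, level with it; the furniture and walls round the work are solid. World frame = base frame: x ahead of the robot, y to its left, z up, the work surface at z = 0. Lengths are in mm, angles in rad, forces in N, time in s.
With the tool pointing down it reaches from about 350 to 975 mm from the base axis. Payload 7.1 kg.
Tool frame: the origin (TCP) lies on the front face of the gripper's body, between the roots of the fingers; the fingertips stand 80 mm ahead of it and the grasp point (between the pads) lies 61 mm ahead of it (ctrl.tcp_to_grasp is the distance from the TCP to the grasp point, in mm); z points along the fingers, y is the direction in which the jaws open and shut (so a half turn about z gives the same grasp; the last joint's range is limited). The gripper opens to 88 mm and grips with 3 to 60 N. Pads are 20 mm wide; open, the fingers measure 115 mm over their backs; the gripper's body (75 mm by 178 mm) begins 61 mm behind the grasp point.
Start: joints at [-1.212, 0.423, 1.63, -0, 1.089, -0.019], TCP at [230.564, -580.901, 302.675] pointing down, gripper open.
Joint ranges: [-3, 3], [-0.9, 2.11], [0.09, 2.58], [-1.31, 4.45], [0.11, 2.69], [-2.54, 2.54]. Speed limits (rad/s): [2.39, 2.39, 3.01, 3.14, 3.14, 3.14].

### API

Orientations are given as a rotation vector (axis times angle).
In Python, from workcell import telemetry, get_image, ctrl gives the robot as it stands.
- The arm moves only by the tool send_rows, never from a script. Its argument "rows" is a list of rows, each a list of 5 numbers: the shift along the tool's x, y, z in m, then the turn about the tool's z in rad, then the opening, from -1 (shut) to 1 (fully open). A call has 1 to 5 rows; each row shifts and turns the commanded pose from where the row before left it, along the tool's axes as they then stand; what a row does not reach is not made up. A row lasts 1/10 s, in which the tool goes at most 50 mm and 8.59 degrees, less where a joint would pass 70% of its speed; a pose out of reach is approached as far as the arm can. A call with a gripper value outside its range is refused whole. The fingers move at their own pace and stop on an object; the grip force is fixed at half the most. Time passes only in rows, so rows that do not move let the fingers close. It gives the time, the measured TCP pose, the force and the opening at its end, in the units of the state.
- telemetry.get_obs(): the state, without advancing time (a new reading comes with each control period).
- get_image(name): name is "scene" or "top" or "wrist"; returns a dict with "color" (480x640x3 uint8, blue, green, red), "z_map" (480x640 float32, mm along the optical axis (not along the pixel's ray), 0 where there is no reading), "camera_matrix" (3x3 intrinsics, pixels), "rvec" (rotation vector, rad) and "tvec" (3), from world to camera coordinates, as OpenCV has them. Camera axes: x right, y down, z forward; pixel columns grow to the right and rows downward; lengths in mm; the calibration is good to about 2 mm. The wrist camera is an equidistant fisheye: a pixel r from the principal point sees the ray r / f radians off the axis. A picture is of the moment at which its call begins.
- ctrl.close_job(): hands the job in, once; it reports no verdict.
The state is a dict: "t": time; "qpos": joint angles; "qvel": joint speeds; "joint_torque": joint torques, N m; "ee_pos": TCP position; "orientation": TCP orientation; "ft_force": force on the tool from outside, world axes, zero at the start; "moment": the same for the moment, N m; "width": finger opening in mm.
Only numpy, scipy, OpenCV 4.12 (cv2) and the standard library are available. Lean on these libraries where they do the work, as an engineer would, in place of code of your own. Each camera call takes 0.05 s, during which the arm holds its last target.

## Working session

There is one attempt and no reset: what is moved stays moved. The work goes in short steps, Python scripts to look and compute and a tool call to move; the robot and the scene stay as the last step left them, time stands still between calls to the robot, and variables do not carry over. Pictures are saved under pics/ and viewed, and the job is handed in when it is done.

Besides the shell and the picture viewer there is one more tool, called after "Call:" as name(argument=value, ...), one argument or row to a line, values as JSON. send_rows: Moves the arm, as the interface text tells. Its arguments: {"type":"object","properties":{"rows":{"type":"array"}},"required":["rows"]}

```bash
mkdir -p pics; ls; python3 - <<'E'
from workcell import telemetry,get_image,ctrl
import cv2
for n in ["top","scene"]:
    d=get_image(n);cv2.imwrite(f"pics/{n}0.png",d["color"]);print(n,d["camera_matrix"],d["rvec"],d["tvec"])
print(telemetry.get_obs())
E
```

```text
pics
top [[471.4103772    0.         319.33638372]
 [  0.         471.4103772  245.12845448]
 [  0.           0.           1.        ]] [ 2.1039281  -2.14764465  0.19639234] [  9.08339722 552.63564024 904.52861894]
scene [[504.80075247   0.         313.15378158]
 [  0.         504.80075247 237.19490745]
 [  0.           0.           1.        ]] [ 0.84703702 -2.4504804   1.18156311] [431.82706522 240.17291724 820.53201704]
{'t': 0.1, 'qpos': array([-1.21197928e+00,  4.23749157e-01,  1.63056431e+00, -3.70175711e-05,
        1.08855473e+00, -1.90210445e-02]), 'qvel': array([ 9.50042087e-04, -1.95809658e-03, -2.56647664e-03, -1.32543393e-03,
       -8.05597275e-05,  1.66315613e-03]), 'joint_torque': array([-1.68276922e-03, -5.45615458e+01, -2.74324948e+01,  6.44665654e-02,
        1.88346236e-02, -1.01029457e-05]), 'ee_pos': array([ 230.44834281, -580.5766571 ,  302.00823321]), 'orientation': array([-3.08446237e+00, -5.89774018e-01,  3.89379058e-04]), 'ft_force': array([ 0.69888475, -0.21868862,  0.27754713]), 'moment': array([ 0.01801468,  0.01294902, -0.03194173]), 'width': 88.12838177931921}
```

View pics/top0.png

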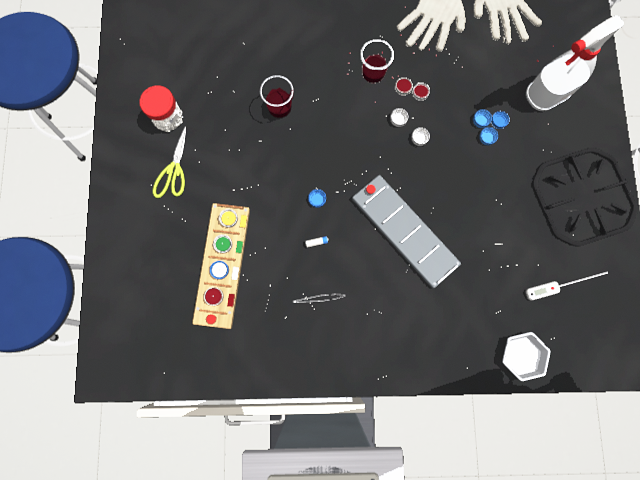

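View pics/scene0.png

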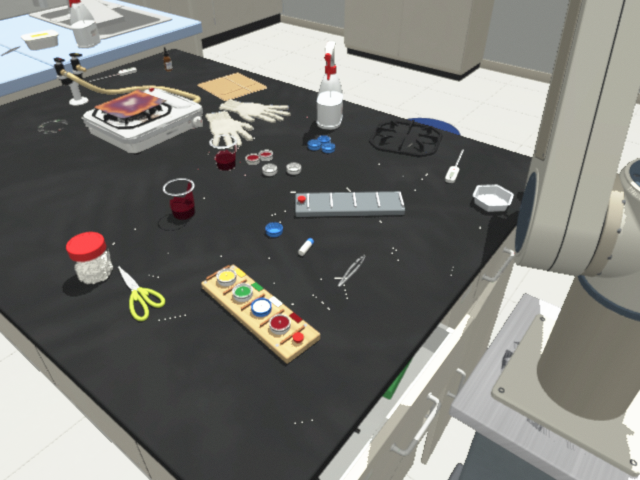

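```bash
cat > h.py <<'E'
import numpy as np,cv2
from workcell import telemetry,get_image,ctrl
def cloud(d):
    K=d["camera_matrix"];R=cv2.Rodrigues(np.array(d["rvec"]))[0];t=np.array(d["tvec"]).ravel()
    v,u=np.mgrid[:480,:640];z=d["z_map"]
    p=np.stack([(u-K[0,2])/K[0,0]*z,(v-K[1,2])/K[1,1]*z,z],-1)
    return (p-t)@R
def ray(d,uv,h):
    K=d["camera_matrix"];R=cv2.Rodrigues(np.array(d["rvec"]))[0];t=np.array(d["tvec"]).ravel()
    c=-R.T@t;r=R.T@np.array([(uv[0]-K[0,2])/K[0,0],(uv[1]-K[1,2])/K[1,1],1])
    return (c+r*(h-c[2])/r[2])
def proj(d,P):
    return cv2.projectPoints(np.array(P,float).reshape(-1,3),np.array(d["rvec"]),np.array(d["tvec"]),d["camera_matrix"],None)[0].reshape(-1,2)
E
python3 - <<'E'
from h import *
d=get_image("top");W=cloud(d);np.savez("top.npz",**d)
print("bench z",np.median(W[290:320,400:420,2]), W[245,320])
for n,(a,b,c,e) in dict(wood=(185,195,255,335),grey=(345,170,470,295)).items():
    S=W[b:e,a:c];m=(S[...,2]>11)&(S[...,2]<50)
    m=m.astype(np.uint8);k,l,st,_=cv2.connectedComponentsWithStats(m);i=1+np.argmax(st[1:,4]);m=l==i
    P=S[m][:,:2].astype(np.float32)
    print(n,cv2.minAreaRect(P),np.median(S[m][:,2]),st[i])
C=d["color"];hsv=cv2.cvtColor(C,cv2.COLOR_BGR2HSV)
for n,(u,v) in dict(knobW=(211,320),red=(213,296),white=(219,270),green=(223,244),yellow=(229,218),knobG=(370,189)).items():
    print(n,W[v,u].round(1),ray(d,(u,v),30).round(1))
cv2.imwrite("pics/w1.png",cv2.resize(C[195:340,180:265],None,fx=4,fy=4,interpolation=cv2.INTER_CUBIC))
cv2.imwrite("pics/g1.png",cv2.resize(C[165:300,340:475],None,fx=4,fy=4,interpolation=cv2.INTER_CUBIC))
E
```

```text
bench z -0.02212911644658958 [ 5.62419682e+02 -3.85699345e+00 -3.20533803e-01]
wood ((522.1859741210938, 203.45083618164062), (80.99425506591797, 257.2121276855469), 81.904541015625) 17.107162350090025 [   8    9   57  125 4663]
grey ((587.8798217773438, -185.6542205810547), (257.9015197753906, 81.62809753417969), 39.400291442871094) 16.120270869739635 [   8    5  108  113 4474]
knobW [407.9 219.2  28. ] [407.8 218.8  30. ]
red [455.8 215.4  31.3] [456.  215.7  30. ]
white [509.  204.7  29. ] [508.9 204.5  30. ]
green [564.1 198.3  24.8] [563.1 197.2  30. ]
yellow [619.2 186.4  26.1] [618.2 185.6  30. ]
knobG [ 675.7 -112.3   28.5] [ 675.2 -112.1   30. ]
```

```bash
cat > m.py <<'E'
from h import *
def rack(c,ang):
    a=np.radians(ang);y=np.array([np.cos(a),np.sin(a)]);x=np.array([y[1],-y[0]])
    o=np.array(c)-13*y
    return o,x,y
wood=rack((522.2,203.5),171.9);grey=rack((587.9,-185.7),39.4)
def pt(r,x,y,z=0): return np.array([*(r[0]+x*r[1]+y*r[2]),z])
E
python3 - <<'E'
from m import *
d=dict(np.load("top.npz"));W=cloud(d)
C=cv2.resize(d["color"],None,fx=4,fy=4,interpolation=cv2.INTER_CUBIC)
for nm,r in (("wood",wood),("grey",grey)):
    q=[pt(r,-40,-116,16),pt(r,40,-116,16),pt(r,40,142,16),pt(r,-40,142,16)]
    cv2.polylines(C,[np.int32(proj(d,q)*4+1.5)],True,(255,0,255),1)
    for y in(-112,-56,0,56,112):
        cv2.polylines(C,[np.int32(proj(d,[pt(r,-25,y,22),pt(r,25,y,22)])*4+1.5)],False,(255,255,0),1)
    for y in (-84,-28,28,84,127):
        p=pt(r,0,y,16);c=np.int32(proj(d,[p])*4+1.5)[0];cv2.drawMarker(C,tuple(map(int,c)),(0,0,255),0,10,1);print(nm,y,p.round(1))
    if nm=="wood":
      for y in (-84,-28,28,84):
        p=pt(r,0,y)[:2];m=(np.hypot(*(np.moveaxis(W[...,:2]-p,-1,0)))<27)&(W[...,2]>24.5)
        P=W[m];ce,ra=cv2.minEnclosingCircle(P[:,:2].astype(np.float32));q=np.array(ce)-r[0]
        print("candle",y,np.round(ce,1),round(ra,1),"rack xy",(q@r[1]).round(1),(q@r[2]).round(1),P[:,2].max().round(1),len(P))
cv2.imwrite("pics/w2.png",C[780:1340,720:1060]);cv2.imwrite("pics/g2.png",C[660:1200,1360:1900])
E
```

```text
wood -84 [618.2 189.8  16. ]
wood -28 [562.8 197.7  16. ]
wood 28 [507.3 205.6  16. ]
wood 84 [451.9 213.5  16. ]
wood 127 [409.3 219.6  16. ]
candle -84 [619.3 187.9] 19.6 rack xy -1.7 -85.3 33.9 223
candle -28 [564.2 199.3] 19.3 rack xy 1.8 -29.1 35.5 211
candle 28 [512.5 205.1] 21.2 rack xy 0.2 22.8 32.6 226
candle 84 [450.1 217.2] 24.3 rack xy 3.4 86.3 33.1 262
grey -84 [ 512.9 -247.3   16. ]
grey -28 [ 556.2 -211.7   16. ]
grey 28 [ 599.5 -176.2   16. ]
grey 84 [ 642.8 -140.6   16. ]
grey 127 [ 676.  -113.3   16. ]
```

View pics/w2.png

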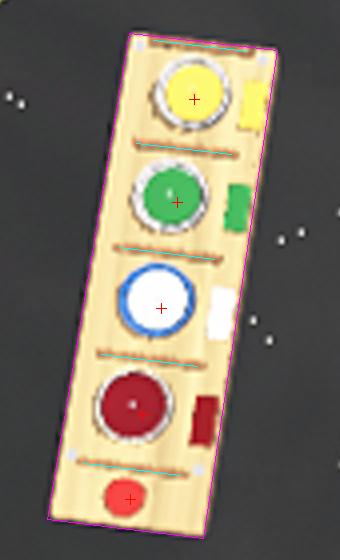

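View pics/g2.png

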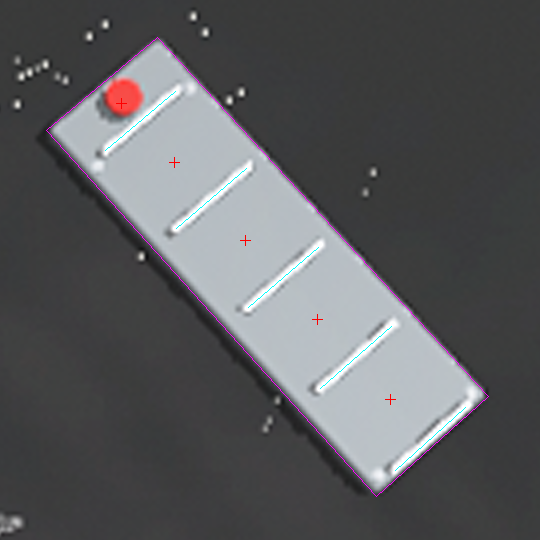

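```bash
cat >> m.py <<'E'
def state():
    o=telemetry.get_obs();R=cv2.Rodrigues(np.array(o["orientation"]))[0];return o,R
def plan(x,y,z,deg,n,start=None):
    """rows to world TCP x,y,z with tool-x yaw deg (mod 180), n rows"""
    o,R=state();p=np.array(o["ee_pos"])
    yaw=np.degrees(np.arctan2(R[1,0],R[0,0]))
    if start is not None: p,yaw=np.array(start[:3],float),start[3]
    else: print("t",round(o["t"],2),"at",p.round(1),"yaw",yaw.round(2),"tilt z",R[:,2].round(3),"w",round(o["width"],1),"F",np.round(o["ft_force"],1))
    dy=(deg-yaw+180)%360-180
    print("turn",round(-np.radians(dy),3))
    D=(np.array([x,y,z])-p)/n
    for i in range(n):
        a=np.radians(yaw+dy*i/n)
        print([round(float(v)/1000,4) for v in (D[0]*np.cos(a)+D[1]*np.sin(a),D[0]*np.sin(a)-D[1]*np.cos(a),-D[2])]+[round(-np.radians(dy)/n,4)])
E
python3 - <<'E'
from m import *
d=dict(np.load("top.npz"));W=cloud(d);hsv=cv2.cvtColor(d["color"],cv2.COLOR_BGR2HSV).astype(int);C=d["color"].astype(int)
H,S,V=np.moveaxis(hsv,-1,0)
rk=(W[...,:2]-wood[0]);rx=rk@wood[1];ry=rk@wood[2]
for n,y,m,h in (("red",84,((H<6)|(H>172))&(S>150),29),("white",28,(H>95)&(H<125)&(S>100),29),("green",-28,(H>45)&(H<85)&(S>90),30),("yellow",-84,(H>22)&(H<34)&(S>110),30)):
    m=m&(abs(ry-y)<26)&(rx>-22)&(rx<30)
    v,u=np.nonzero(m)
    if n=="white": c,_=cv2.minEnclosingCircle(np.stack([u,v],1).astype(np.float32))
    else: c=(u.mean(),v.mean())
    p=ray(d,c,h)[:2];q=p-wood[0]
    print(n,len(u),np.round(c,2),p.round(1),"rack",(q@wood[1]).round(1),(q@wood[2]).round(1))
plan(520,-250,200,21.6,8)
E
```

```text
red 187 [212.87 295.85] [456.3 216.2] rack 3.3 80.0
white 71 [218.83 269.5 ] [510.1 205.1] rack -0.1 25.2
green 147 [222.46 243.62] [563.9 198.4] rack 0.8 -29.0
yellow 146 [228.24 217.97] [618.3 187.2] rack -2.6 -84.4
t 0.15 at [ 230.4 -580.6  302.1] yaw 21.64 tilt z [-0.     0.001 -1.   ] w 87.9 F [ 0.9  0.1 -0.4]
turn 0.001
[0.0489, -0.0251, 0.0128, np.float64(0.0001)]
[0.0489, -0.0251, 0.0128, np.float64(0.0001)]
[0.0489, -0.0251, 0.0128, np.float64(0.0001)]
[0.0489, -0.0251, 0.0128, np.float64(0.0001)]
[0.0489, -0.0251, 0.0128, np.float64(0.0001)]
[0.0489, -0.0251, 0.0128, np.float64(0.0001)]
[0.0489, -0.0251, 0.0128, np.float64(0.0001)]
[0.0489, -0.0251, 0.0128, np.float64(0.0001)]
```

Call:
send_rows(
  rows=[
    [0.04,-0.02,0.01,0.1,1],
    [0.04,-0.02,0.01,0.1,1],
    [0.04,-0.025,0.01,0.1,1],
    [0.04,-0.03,0.01,0.1,1],
    [0.035,-0.035,0.01,0.118,1],
  ],
)

```text
t: 0.65
ee_pos: [401.6, -418.1, 252.5]
orientation: [3.133, -0.228, 0.0]
ft_force: [0.4, -0.3, -0.2]
width: 87.9
```

```bash
python3 -c "
from m import *
plan(456.3,216.2,180,-8.1,20)"
```

```text
t 0.65 at [ 401.6 -418.1  252.5] yaw -8.32 tilt z [ 0. -0. -1.] w 87.9 F [ 0.4 -0.3 -0.2]
turn -0.004
[-0.0019, -0.0318, 0.0036, np.float64(-0.0002)]
[-0.0019, -0.0318, 0.0036, np.float64(-0.0002)]
[-0.0019, -0.0318, 0.0036, np.float64(-0.0002)]
[-0.0019, -0.0318, 0.0036, np.float64(-0.0002)]
[-0.0019, -0.0318, 0.0036, np.float64(-0.0002)]
[-0.0019, -0.0318, 0.0036, np.float64(-0.0002)]
[-0.0018, -0.0318, 0.0036, np.float64(-0.0002)]
[-0.0018, -0.0318, 0.0036, np.float64(-0.0002)]
[-0.0018, -0.0318, 0.0036, np.float64(-0.0002)]
[-0.0018, -0.0318, 0.0036, np.float64(-0.0002)]
[-0.0018, -0.0318, 0.0036, np.float64(-0.0002)]
[-0.0018, -0.0318, 0.0036, np.float64(-0.0002)]
[-0.0018, -0.0318, 0.0036, np.float64(-0.0002)]
[-0.0018, -0.0318, 0.0036, np.float64(-0.0002)]
[-0.0018, -0.0318, 0.0036, np.float64(-0.0002)]
[-0.0018, -0.0318, 0.0036, np.float64(-0.0002)]
[-0.0018, -0.0318, 0.0036, np.float64(-0.0002)]
[-0.0018, -0.0318, 0.0036, np.float64(-0.0002)]
[-0.0018, -0.0318, 0.0036, np.float64(-0.0002)]
[-0.0018, -0.0318, 0.0036, np.float64(-0.0002)]
```

Call:
send_rows(
  rows=[
    [0,-0.045,0.005,-0.004,1],
    [0,-0.045,0.005,0,1],
    [0,-0.045,0.005,0,1],
    [0,-0.045,0.005,0,1],
    [0,-0.045,0.005,0,1],
  ],
)

```text
t: 1.15
ee_pos: [431.1, -194.8, 227.8]
orientation: [-3.134, 0.214, -0.0]
ft_force: [0.9, 0.1, 0.2]
width: 88.1
```

Call:
send_rows(
  rows=[
    [-0.004,-0.045,0.005,0,1],
    [-0.004,-0.045,0.005,0,1],
    [-0.005,-0.045,0.005,0,1],
    [-0.005,-0.045,0.005,0,1],
    [-0.005,-0.045,0.005,0,1],
  ],
)

```text
t: 1.65
ee_pos: [438.8, 31.3, 202.9]
orientation: [-3.134, 0.214, -0.0]
ft_force: [2.1, 0.2, 0.4]
width: 87.7
```

Call:
send_rows(
  rows=[
    [-0.004,-0.04,0.005,0,1],
    [-0.004,-0.035,0.005,0,1],
    [-0.004,-0.035,0.005,0,1],
    [-0.002,-0.03,0.005,0,1],
    [0,0,0,0,1],
  ],
)

```text
t: 2.15
ee_pos: [444.3, 172.8, 182.5]
orientation: [-3.134, 0.208, -0.0]
ft_force: [0.7, -0.6, -0.3]
width: 87.7
```

```bash
python3 -c "
from m import *
plan(456.3,216.2,101,-8.1,1)"
```

```text
t 2.15 at [444.3 172.8 182.5] yaw -7.6 tilt z [ 0.  0. -1.] w 87.7 F [ 0.7 -0.6 -0.3]
turn 0.009
[0.0061, -0.0446, 0.0815, np.float64(0.0087)]
```

Call:
send_rows(
  rows=[
    [0.003,-0.0226,0.01,0.009,1],
    [0.003,-0.022,0.01,0,1],
    [0,0,0.02,0,1],
    [0,0,0.02,0,1],
    [0,0,0,0,1],
  ],
)

```text
t: 2.65
ee_pos: [455.0, 212.2, 121.1]
orientation: [3.131, -0.228, -0.006]
ft_force: [0.1, 0.0, -0.1]
width: 87.9
```

```bash
python3 -c "
from m import *
plan(456.3,216.2,101,-8.1,1)
d=get_image('wrist');cv2.imwrite('pics/wr1.png',d['color']);print(d['camera_matrix'])"
```

```text
t 2.65 at [455.  212.2 121.1] yaw -8.34 tilt z [-0.004 -0.002 -1.   ] w 87.9 F [ 0.1  0.  -0.1]
turn -0.004
[0.0007, -0.0042, 0.0201, np.float64(-0.0041)]
[[371.64829954   0.         323.28068688]
 [  0.         371.64829954 235.95436332]
 [  0.           0.           1.        ]]
```

View pics/wr1.png

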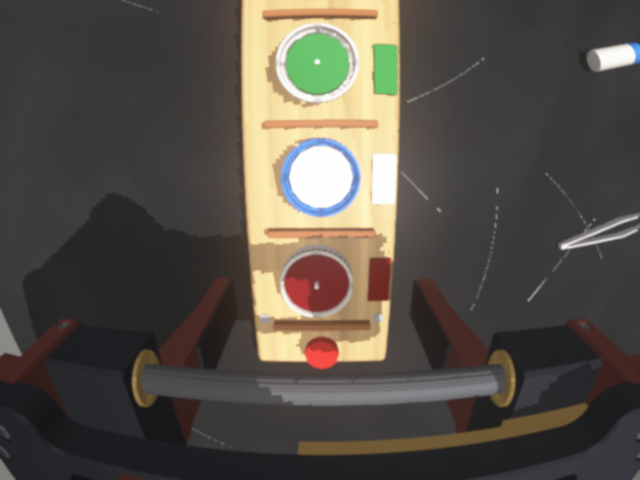

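Call:
send_rows(
  rows=[
    [0.0007,-0.003,0.01,-0.004,1],
    [0,-0.001,0.01,0,1],
    [0,0,0,0,1],
    [0,0,0,0,-1],
    [0,0,0,0,-1],
  ],
)

```text
t: 3.2
ee_pos: [457.8, 217.3, 103.2]
orientation: [-3.134, 0.222, -0.001]
ft_force: [0.1, 0.0, -0.1]
width: 75.3
```

Call:
send_rows(
  rows=[
    [0,0,0,0,-1],
    [0,0,0,0,-1],
    [0,0,0,0,-1],
  ],
)

```text
t: 3.5
ee_pos: [457.6, 217.3, 103.1]
orientation: [-3.134, 0.222, -0.0]
ft_force: [-0.7, -0.3, -0.1]
width: 51.7
```

```bash
python3 -c "
from m import *
plan(456.3,216.2,101,-8.1,1)
d=get_image('wrist');cv2.imwrite('pics/wr2.png',d['color'])"
```

```text
t 3.5 at [457.6 217.3 103.1] yaw -8.09 tilt z [ 0.  0. -1.] w 51.7 F [-0.7 -0.3 -0.1]
turn 0.0
[-0.0012, 0.0013, 0.0021, np.float64(0.0002)]
```

View pics/wr2.png

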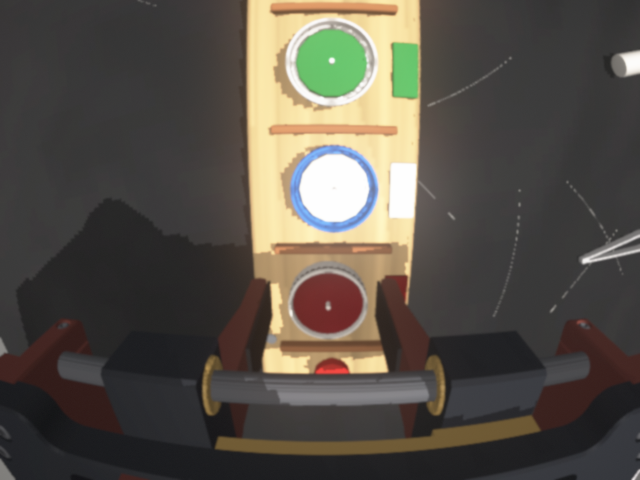

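Call:
send_rows(
  rows=[
    [-0.001,0.001,0.002,0,-1],
    [0,0,0,0,-1],
    [0,0,0,0,-1],
    [0,0,0,0,-1],
  ],
)

```text
t: 3.95
ee_pos: [456.4, 216.4, 100.9]
orientation: [3.134, -0.222, -0.0]
ft_force: [-0.1, -0.5, -0.3]
width: 36.2
```

```bash
python3 -c "
from m import *
o,R=state();print(o['ee_pos'],o['width'],o['ft_force'])
plan(512.9,-247.3,140,39.4,12,start=(456.5,216.5,160,-8.1))"
```

```text
[456.38683684 216.40865435 100.87723886] 36.21841073681655 [-0.10873878 -0.49828279 -0.34480269]
turn -0.829
[0.0101, 0.0376, 0.0017, np.float64(-0.0691)]
[0.0075, 0.0382, 0.0017, np.float64(-0.0691)]
[0.0048, 0.0386, 0.0017, np.float64(-0.0691)]
[0.0021, 0.0389, 0.0017, np.float64(-0.0691)]
[-0.0005, 0.0389, 0.0017, np.float64(-0.0691)]
[-0.0032, 0.0388, 0.0017, np.float64(-0.0691)]
[-0.0059, 0.0385, 0.0017, np.float64(-0.0691)]
[-0.0085, 0.038, 0.0017, np.float64(-0.0691)]
[-0.0111, 0.0373, 0.0017, np.float64(-0.0691)]
[-0.0137, 0.0364, 0.0017, np.float64(-0.0691)]
[-0.0162, 0.0354, 0.0017, np.float64(-0.0691)]
[-0.0186, 0.0342, 0.0017, np.float64(-0.0691)]
```

Call:
send_rows(
  rows=[
    [0,0,0,0,-1],
    [0,0,0,0,-1],
  ],
)

```text
t: 4.15
ee_pos: [456.5, 216.4, 101.0]
orientation: [-3.134, 0.222, 0.0]
ft_force: [0.8, 0.4, -0.4]
width: 36.2
```

```bash
python3 -c "
from m import *
d=get_image('wrist');cv2.imwrite('pics/wr3.png',d['color'])"
```

```text
(no output)
```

View pics/wr3.png

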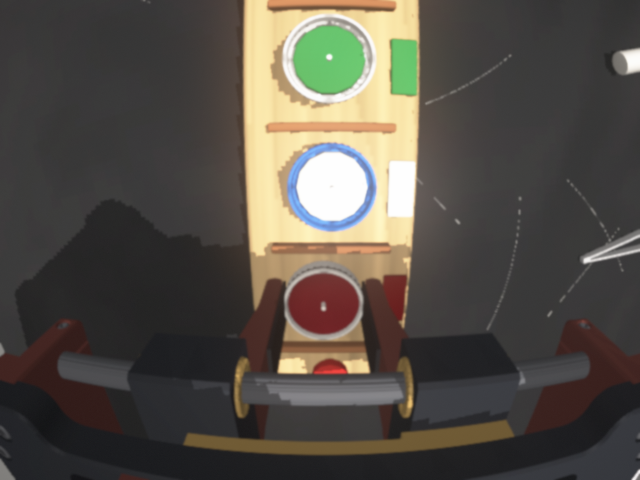

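Call:
send_rows(
  rows=[
    [0,0,-0.005,0,-1],
    [0,0,-0.01,0,-1],
    [0,0,-0.02,0,-1],
    [0,0,-0.02,0,-1],
    [0,0,0,0,-1],
  ],
)

```text
t: 4.7
ee_pos: [457.9, 217.1, 158.7]
orientation: [-3.131, 0.221, -0.007]
ft_force: [0.0, 0.4, 0.4]
width: 36.3
```

```bash
python3 -c "
from m import *
d=get_image('wrist');cv2.imwrite('pics/wr4.png',d['color'])"
```

```text
(no output)
```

View pics/wr4.png

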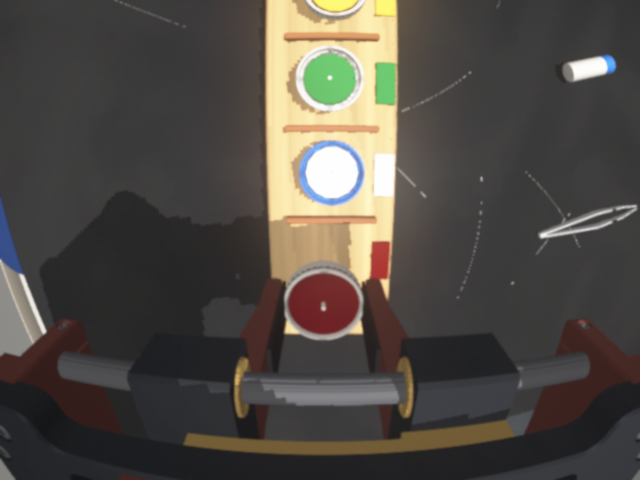

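Call:
send_rows(
  rows=[
    [0.01,0.037,0,-0.069,-1],
    [0.0075,0.038,0,-0.069,-1],
    [0.005,0.0385,0,-0.069,-1],
    [0.002,0.039,0,-0.069,-1],
    [-0.0005,0.039,0,-0.069,-1],
  ],
)

```text
t: 5.25
ee_pos: [479.6, 22.5, 155.3]
orientation: [-3.125, -0.324, 0.002]
ft_force: [1.5, -0.4, -0.4]
width: 36.4
```

Call:
send_rows(
  rows=[
    [-0.003,0.039,0,-0.069,-1],
    [-0.006,0.0385,0,-0.069,-1],
    [-0.0085,0.038,0,-0.069,-1],
    [-0.011,0.037,0,-0.069,-1],
    [-0.0137,0.036,0,-0.069,-1],
  ],
)

```text
t: 5.75
ee_pos: [503.1, -170.3, 155.2]
orientation: [-3.022, -0.855, 0.001]
ft_force: [1.4, 0.7, 0.5]
width: 36.3
```

Call:
send_rows(
  rows=[
    [-0.016,0.035,0,-0.069,-1],
    [-0.0186,0.034,0,-0.07,-1],
    [0,0,0,0,-1],
    [0,0,0,0,-1],
  ],
)

```text
t: 6.15
ee_pos: [512.0, -245.8, 155.1]
orientation: [-2.958, -1.055, 0.002]
ft_force: [-0.2, 1.0, -0.5]
width: 36.2
```

```bash
python3 -c "
from m import *
plan(512.9,-247.3,101,39.4,1)"
```

```text
t 6.15 at [ 512.  -245.8  155.1] yaw 39.25 tilt z [-0.001  0.001 -1.   ] w 36.2 F [-0.2  1.  -0.5]
turn -0.003
[-0.0002, 0.0017, 0.0541, np.float64(-0.0025)]
```

Call:
send_rows(
  rows=[
    [0,0.0017,0.015,-0.003,-1],
    [0,0,0.015,0,-1],
    [0,0,0.01,0,-1],
    [0,0,0.005,0,-1],
    [0,0,0,0,-1],
  ],
)

```text
t: 6.65
ee_pos: [513.2, -246.0, 109.7]
orientation: [-2.954, -1.064, 0.002]
ft_force: [0.4, 0.4, 0.0]
width: 36.4
```

Call:
send_rows(
  rows=[
    [0,0,0.004,0,-1],
    [0,0,0.003,0,-1],
    [0,0,0,0,-1],
  ],
)

```text
t: 6.95
ee_pos: [513.7, -246.7, 103.9]
orientation: [-2.956, -1.064, 0.0]
ft_force: [0.6, 0.3, -0.9]
width: 36.4
```

```bash
python3 -c "
from m import *
plan(512.9,-247.3,101,39.4,1)
d=get_image('wrist');cv2.imwrite('pics/wr5.png',d['color'])"
```

```text
t 6.95 at [ 513.7 -246.7  103.9] yaw 39.58 tilt z [-0.  0. -1.] w 36.4 F [ 0.6  0.3 -0.9]
turn 0.003
[-0.001, -0.0001, 0.0029, np.float64(0.0031)]
```

View pics/wr5.png

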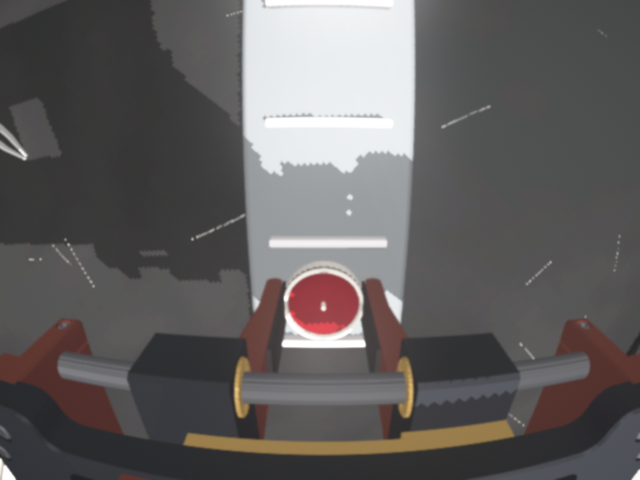

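```bash
cat >> m.py <<'E'
def wray(d,uv,h):
    K=d["camera_matrix"];R=cv2.Rodrigues(np.array(d["rvec"]))[0];t=np.array(d["tvec"]).ravel()
    a=np.array([(uv[0]-K[0,2])/K[0,0],(uv[1]-K[1,2])/K[1,1]]);r=np.hypot(*a)
    v=np.array([*(a/r*np.sin(r)),np.cos(r)]) if r>0 else np.array([0,0,1.])
    c=-R.T@t;v=R.T@v
    return c+v*(h-c[2])/v[2]
E
python3 - <<'E'
from m import *
d=get_image('wrist');R=cv2.Rodrigues(np.array(d["rvec"]))[0];print("cam",-R.T@np.array(d["tvec"]).ravel())
np.savez("wr5.npz",**d)
def q(r,uv,h):
    p=wray(d,uv,h)[:2]-r[0];return (p@r[1]).round(1),(p@r[2]).round(1)
for uv,h in (((251,250),16),((407,250),16),((247,190),16),((412,190),16),((270,243),22),((386,243),22),((266,123),22),((392,123),22),((323,303),31),((344,344),22)):
    print(uv,h,q(grey,uv,h))
E
```

```text
cam [ 579.25732089 -193.01506261  186.00486855]
(251, 250) 16 (np.float64(-35.3), np.float64(-60.4))
(407, 250) 16 (np.float64(41.8), np.float64(-60.2))
(247, 190) 16 (np.float64(-35.7), np.float64(-30.4))
(412, 190) 16 (np.float64(42.2), np.float64(-30.1))
(270, 243) 22 (np.float64(-24.7), np.float64(-54.6))
(386, 243) 22 (np.float64(29.9), np.float64(-54.5))
(266, 123) 22 (np.float64(-24.9), np.float64(0.8))
(392, 123) 22 (np.float64(30.4), np.float64(1.1))
(323, 303) 31 (np.float64(0.3), np.float64(-81.3))
(344, 344) 22 (np.float64(11.4), np.float64(-111.0))
```

Call:
send_rows(
  rows=[
    [-0.0015,0.0025,0.001,0.003,-1],
    [0,0,0.0015,0,-1],
    [0,0,0,0,-1],
    [0,0,0,0,-1],
  ],
)

```text
t: 7.45
ee_pos: [514.1, -249.7, 101.4]
orientation: [-2.958, -1.059, 0.0]
ft_force: [0.1, -0.6, -0.3]
width: 36.0
```

```bash
python3 -c "
from m import *
plan(512.9,-247.3,101,39.4,1)"
```

```text
t 7.45 at [ 514.1 -249.7  101.4] yaw 39.4 tilt z [-0.  0. -1.] w 36.0 F [ 0.1 -0.6 -0.3]
turn 0.0
[0.0006, -0.0026, 0.0004, np.float64(0.0001)]
```

Call:
send_rows(
  rows=[
    [0,0,0.0005,0,-1],
    [0,0,0,0,-1],
    [0,0,0,0,0.3],
    [0,0,0,0,0.3],
    [0,0,0,0,0.3],
  ],
)

```text
t: 7.95
ee_pos: [514.2, -249.7, 101.0]
orientation: [2.958, 1.059, 0.0]
ft_force: [0.0, 0.1, 0.4]
width: 55.6
```

Call:
send_rows(
  rows=[
    [0,0,-0.01,0,1],
    [0,0,-0.02,0,1],
    [0,0,-0.03,0,1],
    [0,0,0,0,1],
  ],
)

```text
t: 8.35
ee_pos: [516.1, -250.6, 164.9]
orientation: [2.953, 1.058, 0.007]
ft_force: [-0.7, -0.7, 0.5]
width: 85.1
```

```bash
python3 - <<'E'
from m import *
o,_=state();print(o['ee_pos'],o['width'])
d=get_image('wrist');cv2.imwrite('pics/wr6.png',d['color']);np.savez("wr6.npz",**d)
d=get_image('top');cv2.imwrite('pics/t6.png',cv2.resize(d['color'][165:300,340:475],None,fx=4,fy=4,interpolation=cv2.INTER_CUBIC))
plan(510.1,205.1,160,-8.1,12)
E
```

```text
[ 516.1096181  -250.63193534  164.92336166] 85.06334784702395
t 8.45 at [ 514.5 -249.8  162. ] yaw 39.41 tilt z [ 0.002 -0.001 -1.   ] w 87.1 F [ 0.9  0.2 -0.4]
turn 0.829
[0.0238, -0.0295, 0.0002, np.float64(0.0691)]
[0.0217, -0.0311, 0.0002, np.float64(0.0691)]
[0.0195, -0.0325, 0.0002, np.float64(0.0691)]
[0.0172, -0.0338, 0.0002, np.float64(0.0691)]
[0.0148, -0.0349, 0.0002, np.float64(0.0691)]
[0.0124, -0.0358, 0.0002, np.float64(0.0691)]
[0.0099, -0.0366, 0.0002, np.float64(0.0691)]
[0.0073, -0.0372, 0.0002, np.float64(0.0691)]
[0.0047, -0.0376, 0.0002, np.float64(0.0691)]
[0.0021, -0.0379, 0.0002, np.float64(0.0691)]
[-0.0005, -0.0379, 0.0002, np.float64(0.0691)]
[-0.0031, -0.0378, 0.0002, np.float64(0.0691)]
```

View pics/wr6.png

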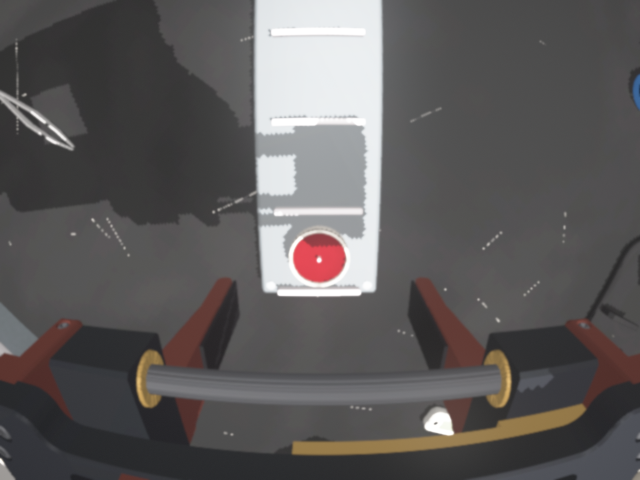

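View pics/t6.png

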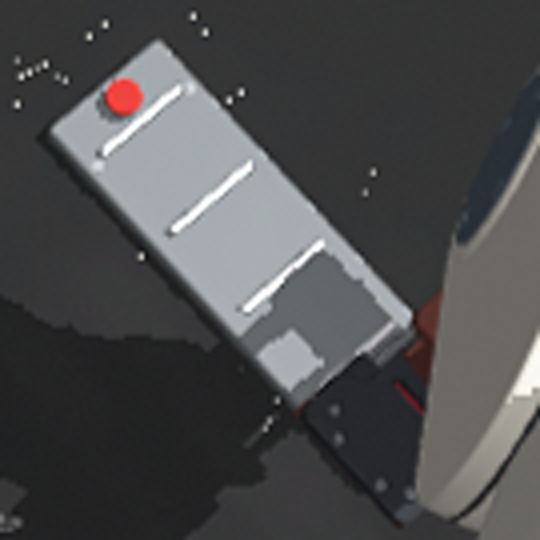

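Call:
send_rows(
  rows=[
    [0.024,-0.0295,0,0.069,1],
    [0.022,-0.031,0,0.069,1],
    [0.02,-0.0325,0,0.069,1],
    [0.017,-0.034,0,0.069,1],
    [0.015,-0.035,0,0.069,1],
  ],
)

```text
t: 8.95
ee_pos: [512.1, -57.9, 160.0]
orientation: [-3.096, -0.531, 0.003]
ft_force: [0.2, 0.0, -0.0]
width: 88.0
```

Call:
send_rows(
  rows=[
    [0.0125,-0.036,0,0.069,1],
    [0.01,-0.0365,0,0.069,1],
    [0.0075,-0.037,0,0.069,1],
    [0.005,-0.0375,0,0.069,1],
    [0.002,-0.038,0,0.069,1],
  ],
)

```text
t: 9.45
ee_pos: [510.8, 131.6, 159.9]
orientation: [3.141, -0.008, -0.003]
ft_force: [0.8, -0.0, -0.2]
width: 87.7
```

Call:
send_rows(
  rows=[
    [-0.0005,-0.038,0,0.069,1],
    [-0.003,-0.038,0,0.07,1],
    [0,0,0,0,1],
    [0,0,0,0,1],
  ],
)

```text
t: 9.85
ee_pos: [510.1, 206.6, 160.0]
orientation: [3.133, -0.217, -0.003]
ft_force: [0.2, 0.8, -0.0]
width: 88.2
```

```bash
python3 -c "
from m import *
plan(512.0,205,101,-8.1,1)"
```

```text
t 9.85 at [510.1 206.6 160. ] yaw -7.92 tilt z [-0.002 -0.001 -1.   ] w 88.2 F [ 0.2  0.8 -0. ]
turn 0.003
[0.0021, 0.0013, 0.059, np.float64(0.0031)]
```

Call:
send_rows(
  rows=[
    [0.002,0.001,0.015,0.003,1],
    [0,0,0.02,0,1],
    [0,0,0.018,0,0.3],
    [0,0,0.005,0,0.2],
    [0,0,0,0,0.2],
  ],
)

```text
t: 10.35
ee_pos: [512.2, 203.6, 101.5]
orientation: [3.132, -0.228, -0.004]
ft_force: [-0.4, -0.6, -0.4]
width: 67.2
```

```bash
python3 -c "
from m import *
plan(512.0,205,101,-8.1,1)
d=get_image('wrist');cv2.imwrite('pics/wr7.png',d['color']);np.savez('wr7.npz',**d)"
```

```text
t 10.35 at [512.2 203.6 101.5] yaw -8.34 tilt z [-0.003 -0.001 -1.   ] w 67.2 F [-0.4 -0.6 -0.4]
turn -0.004
[-0.0004, -0.0013, 0.0005, np.float64(-0.0042)]
```

View pics/wr7.png

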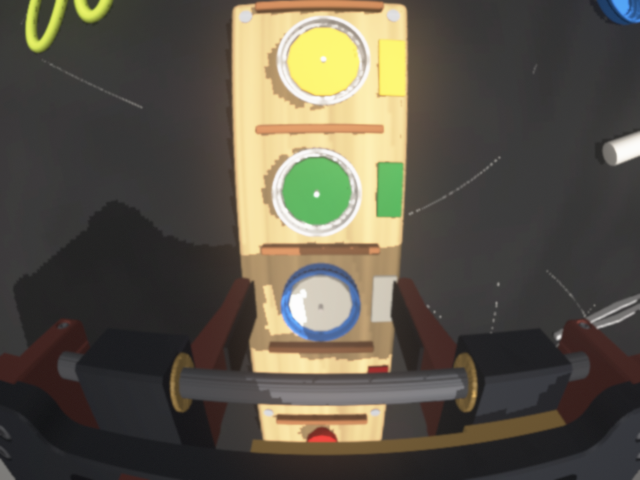

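Call:
send_rows(
  rows=[
    [0,-0.001,0.0005,-0.004,-1],
    [0,0,0,0,-1],
    [0,0,0,0,-1],
    [0,0,0,0,-1],
    [0,0,0,0,-1],
  ],
)

```text
t: 10.9
ee_pos: [513.3, 206.2, 103.0]
orientation: [-3.133, 0.22, -0.001]
ft_force: [-0.8, -1.3, 4.3]
width: 36.2
```

Call:
send_rows(
  rows=[
    [0,0,0,0,-1],
    [0,0,-0.005,0,-1],
    [0,0,-0.015,0,-1],
    [0,0,-0.03,0,-1],
    [0,0,0,0,-1],
  ],
)

```text
t: 11.4
ee_pos: [514.8, 206.8, 156.3]
orientation: [-3.131, 0.22, -0.009]
ft_force: [-0.4, 0.6, -0.2]
width: 35.9
```

```bash
python3 -c "
from m import *
d=get_image('wrist');cv2.imwrite('pics/wr8.png',d['color'])
plan(557.4,-214.1,150,39.4,12)"
```

```text
t 11.45 at [514.1 206.5 154.8] yaw -8.03 tilt z [ 0.004  0.002 -1.   ] w 35.9 F [ 0.   0.9 -1. ]
turn -0.828
[0.0085, 0.0342, 0.0004, np.float64(-0.069)]
[0.0061, 0.0347, 0.0004, np.float64(-0.069)]
[0.0037, 0.035, 0.0004, np.float64(-0.069)]
[0.0013, 0.0352, 0.0004, np.float64(-0.069)]
[-0.0012, 0.0352, 0.0004, np.float64(-0.069)]
[-0.0036, 0.0351, 0.0004, np.float64(-0.069)]
[-0.006, 0.0347, 0.0004, np.float64(-0.069)]
[-0.0084, 0.0342, 0.0004, np.float64(-0.069)]
[-0.0107, 0.0336, 0.0004, np.float64(-0.069)]
[-0.013, 0.0327, 0.0004, np.float64(-0.069)]
[-0.0152, 0.0318, 0.0004, np.float64(-0.069)]
[-0.0174, 0.0306, 0.0004, np.float64(-0.069)]
```

View pics/wr8.png

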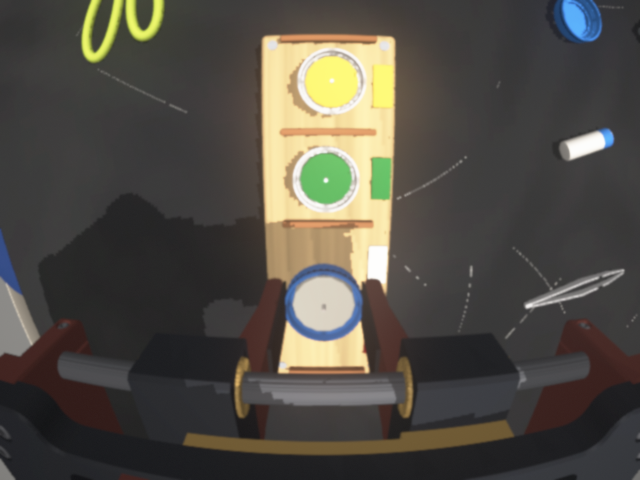

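Call:
send_rows(
  rows=[
    [0.0085,0.034,0,-0.069,-1],
    [0.006,0.0345,0,-0.069,-1],
    [0.0037,0.035,0,-0.069,-1],
    [0.0013,0.035,0,-0.069,-1],
    [-0.0012,0.035,0,-0.069,-1],
  ],
)

```text
t: 11.95
ee_pos: [530.5, 30.3, 152.0]
orientation: [-3.125, -0.326, 0.002]
ft_force: [0.1, 0.4, 0.2]
width: 35.9
```

Call:
send_rows(
  rows=[
    [-0.0036,0.035,0,-0.069,-1],
    [-0.006,0.035,0,-0.069,-1],
    [-0.0085,0.034,0,-0.069,-1],
    [-0.0107,0.0335,0,-0.069,-1],
    [-0.013,0.0325,0,-0.069,-1],
  ],
)

```text
t: 12.45
ee_pos: [548.2, -144.7, 151.9]
orientation: [-3.022, -0.857, 0.002]
ft_force: [1.1, -0.2, -0.1]
width: 36.4
```

Call:
send_rows(
  rows=[
    [-0.015,0.032,0,-0.069,-1],
    [-0.0175,0.031,0,-0.069,-1],
    [0,0,0,0,-1],
    [0,0,0,0,-1],
  ],
)

```text
t: 12.85
ee_pos: [555.8, -214.3, 151.8]
orientation: [-2.958, -1.055, 0.001]
ft_force: [0.8, 0.7, 0.3]
width: 36.4
```

```bash
python3 -c "
from m import *
plan(557.4,-214.1,103,39.4,1)"
```

```text
t 12.85 at [ 555.8 -214.3  151.8] yaw 39.26 tilt z [-0.001  0.001 -1.   ] w 36.4 F [0.8 0.7 0.3]
turn -0.002
[0.0014, 0.0009, 0.0488, np.float64(-0.0024)]
```

Call:
send_rows(
  rows=[
    [0.001,0.001,0.015,-0.002,-1],
    [0,0,0.015,0,-1],
    [0,0,0.01,0,-1],
    [0,0,0.005,0,-1],
    [0,0,0,0,-1],
  ],
)

```text
t: 13.35
ee_pos: [557.3, -213.3, 106.1]
orientation: [-2.955, -1.062, 0.003]
ft_force: [-0.2, -0.4, -0.8]
width: 36.3
```

```bash
python3 - <<'E'
from m import *
plan(557.4,-214.1,102.5,39.4,1)
d=get_image('wrist');cv2.imwrite('pics/wr9.png',d['color']);np.savez("wr9.npz",**d)
E
```

```text
t 13.35 at [ 557.3 -213.3  106.1] yaw 39.55 tilt z [-0.002  0.001 -1.   ] w 36.3 F [-0.2 -0.4 -0.8]
turn 0.003
[-0.0004, 0.0007, 0.0036, np.float64(0.0027)]
```

View pics/wr9.png

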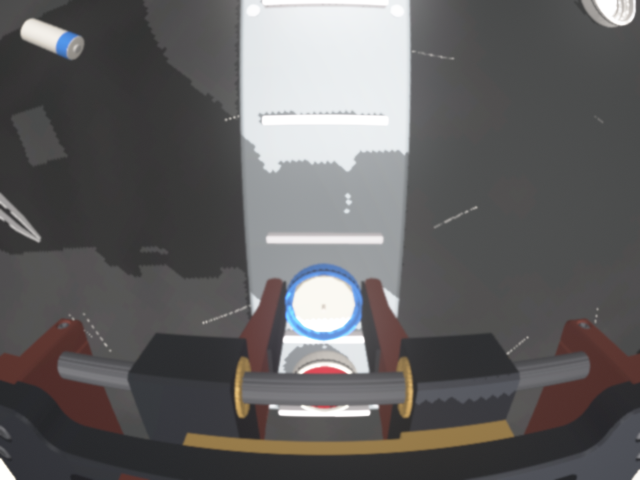

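```bash
cat >> m.py <<'E'
def q(d,r,uv,h):
    p=wray(d,uv,h)[:2]-r[0];return [float((p@r[1]).round(1)),float((p@r[2]).round(1))]
E
python3 - <<'E'
from m import *
d=dict(np.load("wr9.npz"))
for uv,h in (((324,239),22),((324,340),22),((267,239),22),((383,239),22),((323,303),33.5)): print(q(d,grey,uv,h))
d=dict(np.load("wr6.npz"))
for uv,h in (((319,212),22),((319,292),22),((275,212),22),((362,212),22),((319,257.5),30)): print(q(d,grey,uv,h))
E
```

```text
[2.2, 1.6]
[2.4, -55.0]
[-24.9, 1.5]
[30.2, 1.6]
[1.8, -26.3]
[3.0, -55.2]
[2.8, -110.5]
[-24.6, -55.1]
[29.9, -55.2]
[2.9, -82.5]
```

Call:
send_rows(
  rows=[
    [0,0.001,0.0015,0.003,-1],
    [0,0,0.0015,0,-1],
    [0,0,0,0,-1],
    [0,0,0,0,-1],
  ],
)

```text
t: 13.8
ee_pos: [558.6, -214.9, 104.7]
orientation: [2.958, 1.057, 0.0]
ft_force: [0.1, 0.3, -0.1]
width: 35.8
```

```bash
python3 -c "
from m import *
plan(557.4,-214.1,102.5,39.4,1)"
```

```text
t 13.8 at [ 558.6 -214.9  104.7] yaw 39.34 tilt z [ 0. -0. -1.] w 35.8 F [ 0.1  0.3 -0.1]
turn -0.001
[-0.0004, -0.0013, 0.0022, np.float64(-0.001)]
```

Call:
send_rows(
  rows=[
    [0,0,0.001,0,-1],
    [0,-0.0005,0.001,0,-1],
    [0,0,0,0,-1],
    [0,0,0,0,-1],
  ],
)

```text
t: 14.2
ee_pos: [558.5, -214.6, 103.0]
orientation: [2.957, 1.058, 0.001]
ft_force: [-1.6, -1.0, 5.1]
width: 36.0
```

Contact (5 N up): the candle sits on the floor. Release.

Call:
send_rows(
  rows=[
    [0,0,0,0,0.3],
    [0,0,0,0,0.3],
    [0,0,0,0,0.3],
  ],
)

```text
t: 14.5
ee_pos: [558.0, -214.3, 102.3]
orientation: [-2.958, -1.058, 0.0]
ft_force: [-0.7, -0.4, -0.6]
width: 55.5
```

Call:
send_rows(
  rows=[
    [0,0,-0.01,0,1],
    [0,0,-0.02,0,1],
    [0,0,-0.03,0,1],
    [0,0,0,0,1],
  ],
)

```text
t: 14.9
ee_pos: [560.2, -215.2, 166.5]
orientation: [2.954, 1.056, 0.008]
ft_force: [-0.5, 0.4, -0.1]
width: 85.2
```

```bash
python3 - <<'E'
from m import *
d=get_image('wrist');cv2.imwrite('pics/wr10.png',d['color']);np.savez("wr10.npz",**d)
plan(566,198.2,160,-8.1,12)
E
```

```text
t 14.95 at [ 559.3 -214.8  164.8] yaw 39.35 tilt z [ 0.004 -0.002 -1.   ] w 87.0 F [-0.3 -0.5 -0.1]
turn 0.828
[0.0223, -0.0263, 0.0004, np.float64(0.069)]
[0.0204, -0.0277, 0.0004, np.float64(0.069)]
[0.0184, -0.0291, 0.0004, np.float64(0.069)]
[0.0164, -0.0303, 0.0004, np.float64(0.069)]
[0.0143, -0.0313, 0.0004, np.float64(0.069)]
[0.0121, -0.0322, 0.0004, np.float64(0.069)]
[0.0098, -0.033, 0.0004, np.float64(0.069)]
[0.0075, -0.0336, 0.0004, np.float64(0.069)]
[0.0052, -0.034, 0.0004, np.float64(0.069)]
[0.0028, -0.0343, 0.0004, np.float64(0.069)]
[0.0004, -0.0344, 0.0004, np.float64(0.069)]
[-0.0019, -0.0344, 0.0004, np.float64(0.069)]
```

View pics/wr10.png

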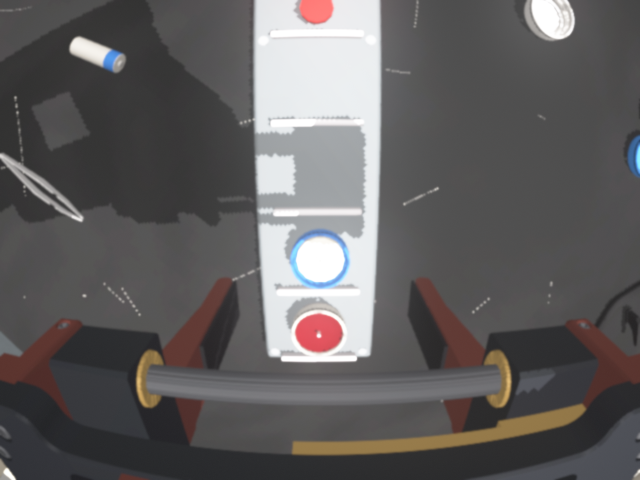

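Call:
send_rows(
  rows=[
    [0.0223,-0.0263,0,0.069,1],
    [0.0204,-0.0277,0,0.069,1],
    [0.0184,-0.029,0,0.069,1],
    [0.0164,-0.0303,0,0.069,1],
    [0.0143,-0.0313,0,0.069,1],
  ],
)

```text
t: 15.45
ee_pos: [560.4, -41.0, 161.7]
orientation: [-3.096, -0.53, 0.002]
ft_force: [-0.5, 0.2, -0.9]
width: 87.8
```

Call:
send_rows(
  rows=[
    [0.012,-0.0322,0,0.069,1],
    [0.01,-0.033,0,0.069,1],
    [0.0075,-0.0336,0,0.069,1],
    [0.005,-0.034,0,0.069,1],
    [0.003,-0.0343,0,0.069,1],
  ],
)

```text
t: 15.95
ee_pos: [563.2, 131.1, 161.7]
orientation: [3.141, -0.009, -0.002]
ft_force: [0.5, -0.6, 0.1]
width: 87.8
```

Call:
send_rows(
  rows=[
    [0.0005,-0.0345,0,0.069,1],
    [-0.002,-0.0345,0,0.069,1],
    [0,0,0,0,1],
    [0,0,0,0,1],
  ],
)

```text
t: 16.35
ee_pos: [564.4, 199.1, 161.7]
orientation: [3.133, -0.217, -0.002]
ft_force: [0.1, 0.4, -0.6]
width: 88.1
```

```bash
python3 -c "
from m import *
plan(566,198.2,101,-8.1,1)"
```

```text
t 16.35 at [564.4 199.1 161.7] yaw -7.94 tilt z [-0.001 -0.001 -1.   ] w 88.1 F [ 0.1  0.4 -0.6]
turn 0.003
[0.0017, 0.0007, 0.0607, np.float64(0.0029)]
```

Call:
send_rows(
  rows=[
    [0.0015,0,0.015,0,1],
    [0,0,0.02,0,1],
    [0,0,0.02,0,0.3],
    [0,0,0.004,0,0.2],
    [0,0,0,0,0.2],
  ],
)

```text
t: 16.85
ee_pos: [566.0, 197.3, 102.1]
orientation: [3.133, -0.223, -0.004]
ft_force: [-0.0, -0.3, -0.1]
width: 67.3
```

```bash
python3 -c "
from m import *
plan(566,198.2,101,-8.1,1)
d=get_image('wrist');cv2.imwrite('pics/wr11.png',d['color'])"
```

```text
t 16.85 at [566.  197.3 102.1] yaw -8.15 tilt z [-0.003 -0.001 -1.   ] w 67.3 F [-0.  -0.3 -0.1]
turn -0.001
[-0.0001, -0.0009, 0.0011, np.float64(-0.0009)]
```

View pics/wr11.png

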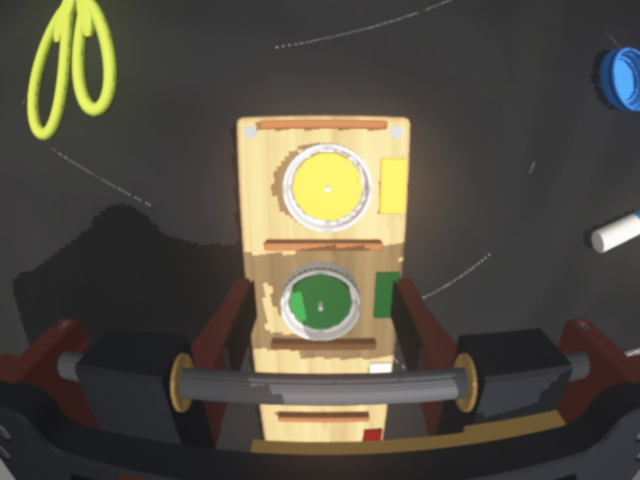

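Call:
send_rows(
  rows=[
    [0,-0.001,0.0015,0,-1],
    [0,0,0,0,-1],
    [0,0,0,0,-1],
    [0,0,0,0,-1],
    [0,0,0,0,-1],
  ],
)

```text
t: 17.4
ee_pos: [567.0, 199.6, 102.6]
orientation: [-3.133, 0.221, -0.001]
ft_force: [0.3, -0.6, 4.5]
width: 36.6
```

Call:
send_rows(
  rows=[
    [0,0,0,0,-1],
    [0,0,-0.005,0,-1],
    [0,0,-0.015,0,-1],
    [0,0,-0.03,0,-1],
    [0,0,0,0,-1],
  ],
)

```text
t: 17.9
ee_pos: [568.8, 200.3, 156.1]
orientation: [-3.131, 0.221, -0.009]
ft_force: [0.1, 0.7, 0.4]
width: 36.3
```

```bash
python3 -c "
from m import *
d=get_image('wrist');cv2.imwrite('pics/wr12.png',d['color'])
plan(601.3,-178.9,150,39.4,12)"
```

```text
t 17.95 at [567.9 200.  154.5] yaw -8.09 tilt z [ 0.004  0.001 -1.   ] w 36.4 F [0.6 0.5 0.6]
turn -0.829
[0.0072, 0.0309, 0.0004, np.float64(-0.0691)]
[0.005, 0.0313, 0.0004, np.float64(-0.0691)]
[0.0029, 0.0316, 0.0004, np.float64(-0.0691)]
[0.0007, 0.0317, 0.0004, np.float64(-0.0691)]
[-0.0015, 0.0317, 0.0004, np.float64(-0.0691)]
[-0.0037, 0.0315, 0.0004, np.float64(-0.0691)]
[-0.0058, 0.0312, 0.0004, np.float64(-0.0691)]
[-0.008, 0.0307, 0.0004, np.float64(-0.0691)]
[-0.0101, 0.0301, 0.0004, np.float64(-0.0691)]
[-0.0121, 0.0293, 0.0004, np.float64(-0.0691)]
[-0.0141, 0.0284, 0.0004, np.float64(-0.0691)]
[-0.016, 0.0273, 0.0004, np.float64(-0.0691)]
```

View pics/wr12.png

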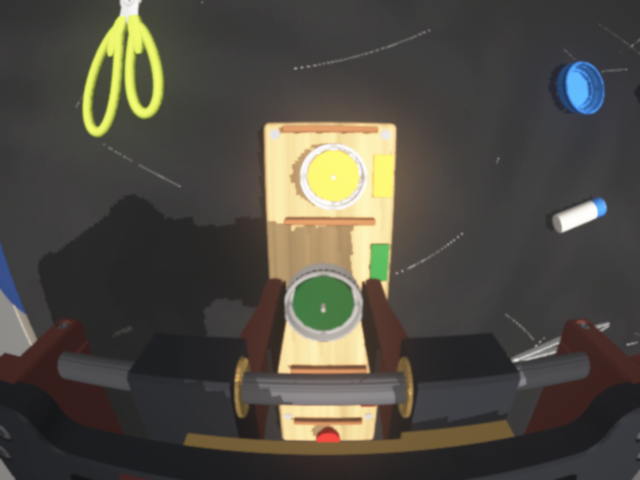

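Call:
send_rows(
  rows=[
    [0.0072,0.031,0,-0.069,-1],
    [0.005,0.0313,0,-0.069,-1],
    [0.003,0.0316,0,-0.069,-1],
    [0.0007,0.0317,0,-0.069,-1],
    [-0.0015,0.0317,0,-0.069,-1],
  ],
)

```text
t: 18.45
ee_pos: [580.1, 40.3, 151.4]
orientation: [-3.125, -0.324, 0.002]
ft_force: [0.4, 0.9, -0.1]
width: 36.3
```

Call:
send_rows(
  rows=[
    [-0.0037,0.0315,0,-0.069,-1],
    [-0.0058,0.0312,0,-0.069,-1],
    [-0.008,0.0307,0,-0.069,-1],
    [-0.01,0.03,0,-0.069,-1],
    [-0.012,0.0293,0,-0.069,-1],
  ],
)

```text
t: 18.95
ee_pos: [594.1, -117.6, 151.3]
orientation: [-3.022, -0.855, 0.002]
ft_force: [0.8, 0.7, 0.4]
width: 36.3
```

Call:
send_rows(
  rows=[
    [-0.014,0.0285,0,-0.069,-1],
    [-0.016,0.0275,0,-0.07,-1],
    [0,0,0,0,-1],
    [0,0,0,0,-1],
  ],
)

```text
t: 19.35
ee_pos: [599.9, -180.0, 151.3]
orientation: [-2.958, -1.055, 0.001]
ft_force: [-0.0, 0.8, 0.2]
width: 36.2
```

```bash
python3 -c "
from m import *
plan(601.3,-178.9,103,39.4,1)"
```

```text
t 19.35 at [ 599.9 -180.   151.3] yaw 39.27 tilt z [-0.001  0.001 -1.   ] w 36.2 F [-0.   0.8  0.2]
turn -0.002
[0.0018, 0.0001, 0.0483, np.float64(-0.0023)]
```

Call:
send_rows(
  rows=[
    [0.001,0.0005,0.015,0,-1],
    [0,0,0.015,0,-1],
    [0,0,0.01,0,-1],
    [0,0,0.005,0,-1],
    [0,0,0,0,-1],
  ],
)

```text
t: 19.85
ee_pos: [601.0, -178.8, 105.5]
orientation: [-2.956, -1.059, 0.003]
ft_force: [-0.3, -0.5, 0.2]
width: 35.9
```

```bash
python3 - <<'E'
from m import *
plan(601.3,-178.9,102.5,39.4,1)
d=get_image('wrist');cv2.imwrite('pics/wr13.png',d['color']);np.savez("wr13.npz",**d)
E
```

```text
t 19.85 at [ 601.  -178.8  105.5] yaw 39.44 tilt z [-0.002  0.001 -1.   ] w 35.9 F [-0.3 -0.5  0.2]
turn 0.001
[0.0002, 0.0003, 0.003, np.float64(0.0006)]
```

View pics/wr13.png

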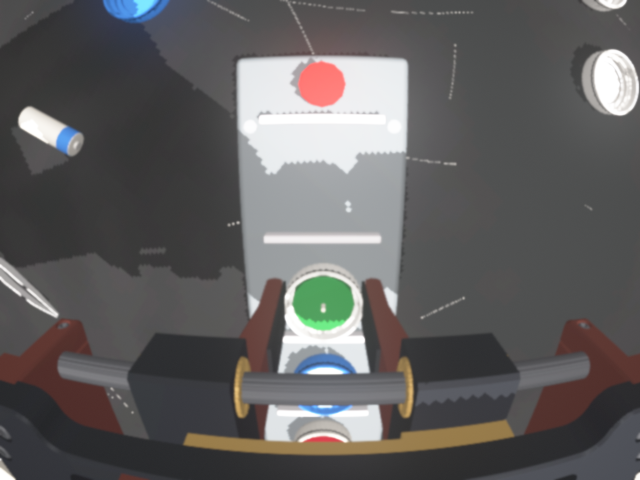

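Bars at rows 239 and 340, candle at 303: same fit as the white one. Lower.

Call:
send_rows(
  rows=[
    [0,0,0.0015,0,-1],
    [0,0,0.0015,0,-1],
    [0,0,0.001,0,-1],
    [0,0,0,0,-1],
    [0,0,0,0,-1],
  ],
)

```text
t: 20.4
ee_pos: [601.6, -179.5, 103.1]
orientation: [2.958, 1.059, 0.0]
ft_force: [0.5, 0.3, -0.4]
width: 36.2
```

Call:
send_rows(
  rows=[
    [0,0,0.001,0,-1],
    [0,0,0,0,-1],
    [0,0,0,0,-1],
  ],
)

```text
t: 20.7
ee_pos: [601.7, -179.5, 102.6]
orientation: [2.957, 1.059, 0.0]
ft_force: [-1.3, 0.7, 6.4]
width: 36.1
```

Contact. Release.

Call:
send_rows(
  rows=[
    [0,0,0,0,0.3],
    [0,0,0,0,0.3],
    [0,0,0,0,0.3],
  ],
)

```text
t: 21.0
ee_pos: [601.5, -179.4, 101.8]
orientation: [-2.958, -1.059, 0.0]
ft_force: [-0.1, 1.1, 0.5]
width: 55.6
```

Call:
send_rows(
  rows=[
    [0,0,-0.01,0,1],
    [0,0,-0.02,0,1],
    [0,0,-0.03,0,1],
    [0,0,0,0,1],
  ],
)

```text
t: 21.4
ee_pos: [603.8, -180.1, 166.2]
orientation: [2.954, 1.058, 0.008]
ft_force: [0.1, -0.4, 0.8]
width: 85.6
```

```bash
python3 - <<'E'
from m import *
d=get_image('wrist');cv2.imwrite('pics/wr14.png',d['color']);np.savez("wr14.npz",**d)
plan(620.5,188,160,-8.1,12)
E
```

```text
t 21.45 at [ 602.9 -179.9  164.5] yaw 39.4 tilt z [ 0.004 -0.001 -1.   ] w 87.0 F [-0.2  0.9  0.4]
turn 0.829
[0.0206, -0.0228, 0.0004, np.float64(0.0691)]
[0.019, -0.0241, 0.0004, np.float64(0.0691)]
[0.0173, -0.0254, 0.0004, np.float64(0.0691)]
[0.0155, -0.0265, 0.0004, np.float64(0.0691)]
[0.0136, -0.0275, 0.0004, np.float64(0.0691)]
[0.0117, -0.0284, 0.0004, np.float64(0.0691)]
[0.0097, -0.0291, 0.0004, np.float64(0.0691)]
[0.0077, -0.0297, 0.0004, np.float64(0.0691)]
[0.0056, -0.0302, 0.0004, np.float64(0.0691)]
[0.0035, -0.0305, 0.0004, np.float64(0.0691)]
[0.0014, -0.0307, 0.0004, np.float64(0.0691)]
[-0.0007, -0.0307, 0.0004, np.float64(0.0691)]
```

View pics/wr14.png

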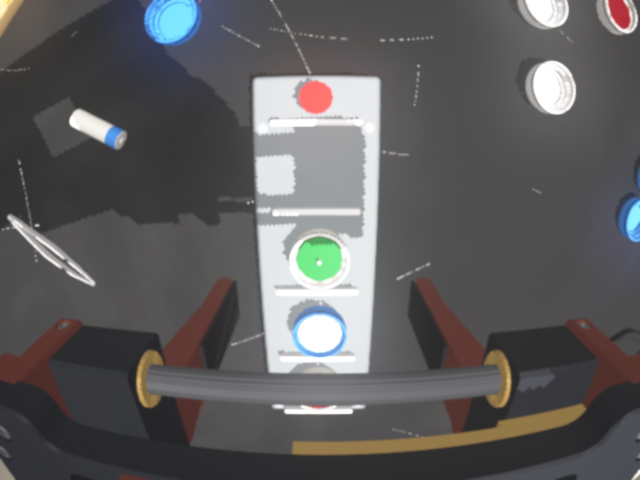

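Green is centred at (319,259). Back for yellow.

Call:
send_rows(
  rows=[
    [0.0206,-0.0228,0,0.069,1],
    [0.019,-0.024,0,0.069,1],
    [0.0173,-0.0254,0,0.069,1],
    [0.0155,-0.0265,0,0.069,1],
    [0.0136,-0.0275,0,0.069,1],
  ],
)

```text
t: 21.95
ee_pos: [608.4, -25.0, 161.2]
orientation: [-3.096, -0.531, 0.002]
ft_force: [0.6, 0.6, -0.1]
width: 87.7
```

Call:
send_rows(
  rows=[
    [0.0117,-0.0284,0,0.069,1],
    [0.0097,-0.029,0,0.069,1],
    [0.0077,-0.0297,0,0.069,1],
    [0.0056,-0.03,0,0.069,1],
    [0.0035,-0.0305,0,0.069,1],
  ],
)

```text
t: 22.45
ee_pos: [615.8, 128.0, 161.1]
orientation: [3.141, -0.008, -0.002]
ft_force: [0.8, 0.4, -0.6]
width: 87.9
```

Call:
send_rows(
  rows=[
    [0.0014,-0.0307,0,0.069,1],
    [-0.0007,-0.0307,0,0.07,1],
    [0,0,0,0,1],
    [0,0,0,0,1],
  ],
)

```text
t: 22.85
ee_pos: [618.7, 188.5, 161.1]
orientation: [3.133, -0.218, -0.002]
ft_force: [-0.2, -0.4, -0.4]
width: 87.8
```

```bash
python3 -c "
from m import *
plan(620.5,188,101,-8.1,1)"
```

```text
t 22.85 at [618.7 188.5 161.1] yaw -7.95 tilt z [-0.001 -0.001 -1.   ] w 87.8 F [-0.2 -0.4 -0.4]
turn 0.003
[0.0019, 0.0003, 0.0601, np.float64(0.0026)]
```

Call:
send_rows(
  rows=[
    [0.0018,0,0.015,0,1],
    [0,0,0.02,0,1],
    [0,0,0.02,0,0.3],
    [0,0,0.004,0,0.2],
    [0,0,0,0,0.2],
  ],
)

```text
t: 23.35
ee_pos: [620.5, 186.7, 101.5]
orientation: [3.133, -0.223, -0.004]
ft_force: [-0.1, 0.4, 0.5]
width: 67.5
```

```bash
python3 -c "
from m import *
plan(620.5,188,101,-8.1,1)
d=get_image('wrist');cv2.imwrite('pics/wr15.png',d['color'])"
```

```text
t 23.35 at [620.5 186.7 101.5] yaw -8.15 tilt z [-0.003 -0.001 -1.   ] w 67.5 F [-0.1  0.4  0.5]
turn -0.001
[-0.0002, -0.0013, 0.0005, np.float64(-0.0009)]
```

View pics/wr15.png

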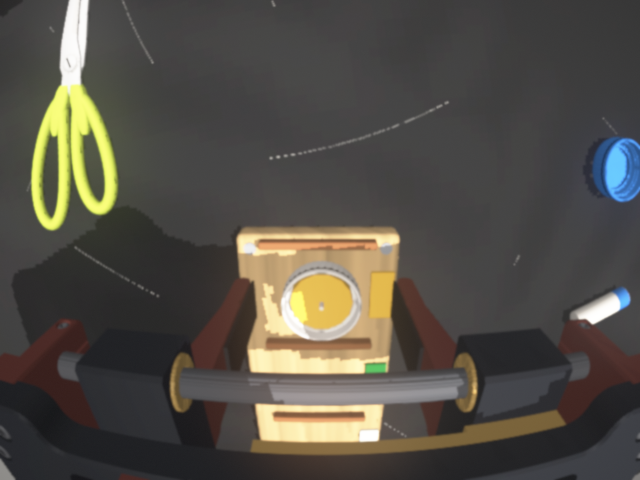

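Yellow centred at (321,302) between the fingers. Close and lift.

Call:
send_rows(
  rows=[
    [0,-0.0005,0.0008,0,-1],
    [0,0,0,0,-1],
    [0,0,0,0,-1],
    [0,0,0,0,-1],
    [0,0,0,0,-1],
  ],
)

```text
t: 23.9
ee_pos: [621.6, 188.5, 102.8]
orientation: [-3.134, 0.221, -0.001]
ft_force: [-0.1, -1.3, 3.1]
width: 36.1
```

Call:
send_rows(
  rows=[
    [0,0,0,0,-1],
    [0,0,-0.005,0,-1],
    [0,0,-0.015,0,-1],
    [0,0,-0.03,0,-1],
    [0,0,0,0,-1],
  ],
)

```text
t: 24.4
ee_pos: [623.4, 189.1, 156.6]
orientation: [-3.131, 0.221, -0.01]
ft_force: [0.8, -0.9, 0.0]
width: 36.4
```

```bash
python3 -c "
from m import *
d=get_image('wrist');cv2.imwrite('pics/wr16.png',d['color'])
plan(644.7,-143.8,150,39.4,12)"
```

```text
t 24.45 at [622.5 188.9 154.9] yaw -8.09 tilt z [ 0.004  0.001 -1.   ] w 36.2 F [-0.2  0.2  0.4]
turn -0.829
[0.0057, 0.0272, 0.0004, np.float64(-0.0691)]
[0.0038, 0.0275, 0.0004, np.float64(-0.0691)]
[0.0019, 0.0277, 0.0004, np.float64(-0.0691)]
[0.0, 0.0278, 0.0004, np.float64(-0.0691)]
[-0.0019, 0.0277, 0.0004, np.float64(-0.0691)]
[-0.0038, 0.0275, 0.0004, np.float64(-0.0691)]
[-0.0057, 0.0272, 0.0004, np.float64(-0.0691)]
[-0.0076, 0.0267, 0.0004, np.float64(-0.0691)]
[-0.0094, 0.0262, 0.0004, np.float64(-0.0691)]
[-0.0112, 0.0254, 0.0004, np.float64(-0.0691)]
[-0.0129, 0.0246, 0.0004, np.float64(-0.0691)]
[-0.0146, 0.0237, 0.0004, np.float64(-0.0691)]
```

View pics/wr16.png

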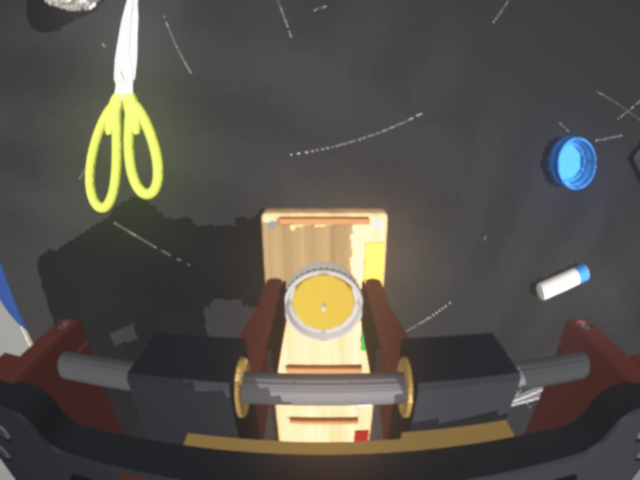

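Call:
send_rows(
  rows=[
    [0.0057,0.0272,0,-0.069,-1],
    [0.004,0.0275,0,-0.069,-1],
    [0.002,0.0277,0,-0.069,-1],
    [0,0.0278,0,-0.069,-1],
    [-0.002,0.0277,0,-0.069,-1],
  ],
)

```text
t: 24.95
ee_pos: [630.0, 48.8, 151.5]
orientation: [-3.125, -0.324, 0.002]
ft_force: [0.0, -0.2, -0.2]
width: 36.5
```

Call:
send_rows(
  rows=[
    [-0.004,0.0275,0,-0.069,-1],
    [-0.0057,0.0272,0,-0.069,-1],
    [-0.0076,0.0267,0,-0.069,-1],
    [-0.0094,0.0262,0,-0.069,-1],
    [-0.011,0.0254,0,-0.069,-1],
  ],
)

```text
t: 25.45
ee_pos: [639.0, -89.8, 151.4]
orientation: [-3.022, -0.855, 0.002]
ft_force: [-0.3, 0.2, 0.5]
width: 36.7
```

Call:
send_rows(
  rows=[
    [-0.013,0.0246,0,-0.069,-1],
    [-0.0145,0.0237,0,-0.07,-1],
    [0,0,0,0,-1],
    [0,0,0,0,-1],
  ],
)

```text
t: 25.85
ee_pos: [642.7, -144.4, 151.5]
orientation: [-2.958, -1.055, 0.002]
ft_force: [0.6, -0.3, -0.4]
width: 36.8
```

```bash
python3 -c "
from m import *
plan(644.7,-143.8,103,39.4,1)"
```

```text
t 25.85 at [ 642.7 -144.4  151.5] yaw 39.27 tilt z [-0.001  0.001 -1.   ] w 36.8 F [ 0.6 -0.3 -0.4]
turn -0.002
[0.002, 0.0008, 0.0485, np.float64(-0.0023)]
```

Call:
send_rows(
  rows=[
    [0.0015,0.001,0.015,0,-1],
    [0,0,0.015,0,-1],
    [0,0,0.01,0,-1],
    [0,0,0.005,0,-1],
    [0,0,0,0,-1],
  ],
)

```text
t: 26.35
ee_pos: [644.4, -143.4, 105.6]
orientation: [-2.956, -1.06, 0.003]
ft_force: [-1.0, 0.3, -1.3]
width: 36.3
```

```bash
python3 - <<'E'
from m import *
plan(644.7,-143.8,102.5,39.4,1)
d=get_image('wrist');cv2.imwrite('pics/wr17.png',d['color'])
E
```

```text
t 26.35 at [ 644.4 -143.4  105.6] yaw 39.44 tilt z [-0.002  0.001 -1.   ] w 36.3 F [-1.   0.3 -1.3]
turn 0.001
[0.0, 0.0005, 0.0031, np.float64(0.0006)]
```

View pics/wr17.png

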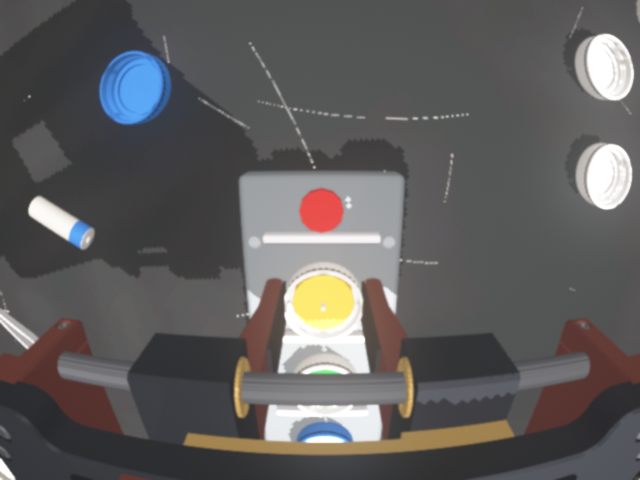

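Same fit (bars at rows 239 and 340). Lower and release.

Call:
send_rows(
  rows=[
    [0,0,0.0015,0,-1],
    [0,0,0.0015,0,-1],
    [0,0,0.0015,0,-1],
    [0,0,0,0,-1],
    [0,0,0,0,-1],
  ],
)

```text
t: 26.9
ee_pos: [645.2, -144.1, 102.9]
orientation: [2.957, 1.059, 0.001]
ft_force: [0.4, -0.2, 0.9]
width: 36.3
```

Call:
send_rows(
  rows=[
    [0,0,0.0005,0,-1],
    [0,0,0,0,-1],
    [0,0,0,0,-1],
  ],
)

```text
t: 27.2
ee_pos: [645.2, -144.1, 102.8]
orientation: [2.957, 1.059, 0.001]
ft_force: [-1.7, 0.1, 4.7]
width: 36.2
```

Call:
send_rows(
  rows=[
    [0,0,0,0,0.3],
    [0,0,0,0,0.3],
    [0,0,0,0,0.3],
  ],
)

```text
t: 27.5
ee_pos: [644.9, -144.0, 102.0]
orientation: [-2.958, -1.059, 0.0]
ft_force: [-0.1, 0.2, -0.2]
width: 56.0
```

Call:
send_rows(
  rows=[
    [0,0,-0.01,0,1],
    [0,0,-0.02,0,1],
    [0,0,-0.03,0,1],
    [0,0,-0.04,0,1],
    [-0.02,0,-0.04,0,1],
  ],
)

```text
t: 28.0
ee_pos: [630.5, -155.8, 244.0]
orientation: [2.956, 1.062, 0.002]
ft_force: [0.6, -0.2, 0.1]
width: 87.4
```

Call:
send_rows(
  rows=[
    [-0.035,0.02,-0.01,0,1],
    [-0.035,0.03,0,0,1],
    [-0.035,0.03,0,0,1],
    [-0.035,0.03,0,0,1],
    [-0.03,0.03,0,0,1],
  ],
)

```text
t: 28.5
ee_pos: [586.3, -374.8, 253.2]
orientation: [2.957, 1.059, 0.0]
ft_force: [0.5, -0.3, 0.2]
width: 87.4
```

Call:
send_rows(
  rows=[
    [-0.035,0.03,0,0,1],
    [-0.035,0.03,0,0,1],
    [-0.035,0.03,0,0,1],
    [-0.02,0.03,0,0,1],
    [0,0,0,0,1],
  ],
)

```text
t: 29.0
ee_pos: [565.5, -549.4, 252.6]
orientation: [2.957, 1.052, 0.001]
ft_force: [0.4, 0.5, 0.3]
width: 87.8
```

```bash
python3 - <<'E'
from m import *
o,_=state();print(o['t'],o['ee_pos'],o['ft_force'])
d=get_image('top');np.savez("topF.npz",**d);C=cv2.resize(d['color'],None,fx=4,fy=4,interpolation=cv2.INTER_CUBIC)
# slot circles: expected candle rim at z=30
for y in (-84,-28,28,84):
    a=np.linspace(0,2*np.pi,60);P=[[*(grey[0]+grey[2]*y+19*np.array([np.cos(t),np.sin(t)])),30] for t in a]
    cv2.polylines(C,[np.int32(proj(d,P)*4+1.5)],True,(255,0,255),1)
cv2.imwrite('pics/tF.png',C[660:1200,1360:1900])
cv2.imwrite('pics/tF2.png',d['color'])
d=get_image('scene');cv2.imwrite('pics/sF.png',cv2.resize(d['color'][170:240,270:430],None,fx=4,fy=4,interpolation=cv2.INTER_CUBIC))
E
```

```text
29.0 [ 565.53963941 -549.44008391  252.63489834] [0.39250492 0.50897996 0.25358765]
```

View pics/tF.png

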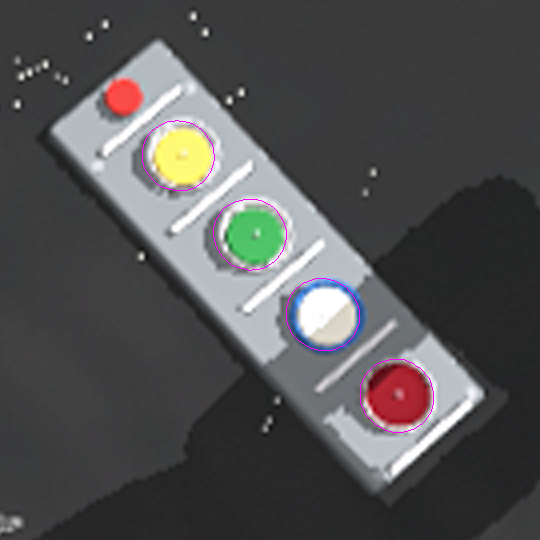

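View pics/sF.png

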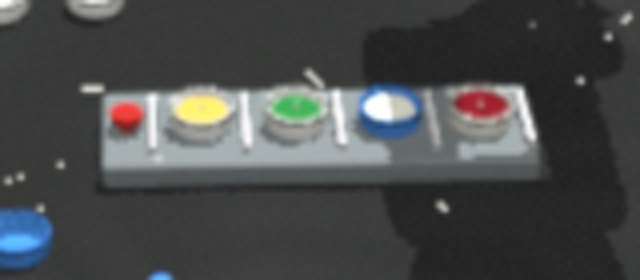

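```bash
python3 -c "
from workcell import ctrl
ctrl.close_job()"
```

```text
the job is handed in; nothing more can be done
```

I moved all four candles from the wooden rack to the grey rack in reverse order and handed the job in at about 29 s of the 125 s allowed.

- **Order:** counting from the knob, the wooden rack held red, white, green, yellow. The grey rack now holds yellow, green, white, red.
- **Last checks:** the final top and scene pictures show each candle standing flat between its bars, about 1–2 mm or less from the middle of its slot. The arm was clear of everything, and the contact force stayed below about 7 N at every reading.
- **Disagreement:** the top and wrist cameras differed by about 3 mm on where the grey rack lies. I placed the candles by the wrist camera's view. The overlay on the final top picture, drawn from the top camera's position for the rack, shows the candles about 1 mm off to one side.

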